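Lock the rest collar with the second nut

TASK

The brass rest collar on the capping jig's threaded post has already been set to height. Run the hexagon nut above it down onto the collar's washer and tighten it firmly by hand against the collar so that the two are locked together, but not so hard that the collar is turned along from its setting. Then let go, leaving the tube, the cap and the small spanner round the jig where they are.

Things in the scene. Friction and masses are not known exactly. Their poses are not given: they have to be found in the camera images.
- jig: capping jig fixed to the table: grey base plate 190x100x12 mm with an upright steel post with a fine thread (20 mm diameter, top 135 mm above the table) and, 100 mm along the jig's +x from the post, an empty black tube nest (62 mm wide, top 36 mm above the table). Origin on the post's axis at table height, z up along the post.
- collar: the first nut: brass rest collar, a flange 62 mm wide and 5 mm thick with a round neck 30 mm wide and 14 mm high on it, 19 mm high in all. Origin on the post's axis at the flange's underside. Stiff on its thread: it takes 0.8 N m to turn. Its height differs between starts; it must stay as set.
- collar_mark (a point): red line on top of the collar's flange, 28 mm out from the post's axis; shows whether the collar has turned
- washer: dark spring washer on the collar's neck under the nut, 31 mm wide, 2.5 mm thick, origin at its underside on the post's axis, yellow mark on its rim at +x. At the start its x axis points as the collar's does. It lies still until the nut meets it; then it is dragged round with the nut, and the torque jumps to 0.3 N m and rises by 1.5 N m per radian that it turns on the collar
- lock_nut: the second nut: steel hexagon nut on the post above the washer, 36 mm across flats, 41.6 mm across corners, 30 mm high. Origin on the post's axis at its underside. Its y axis is square to a pair of flats (so are the directions 60 and 120 degrees from it). A gap of 0.4 to 1 mm is left at the start between its underside and the washer's top.
- lock_nut_centre (a point): centre of the hexagon nut, 15 mm above its underside; axes as the nut's. The nut runs easily (0.08 N m), 1.5 mm down per clockwise turn seen from above, until it meets the washer. Tight means the washer dragged 0.12 rad or more on the collar (0.45 N m while turning); 0.55 N m is right; from 0.8 N m the collar turns too. It stays tight when released.
- tube_centre (a point): centre of the white capped tube (bystander), 45 mm wide and 118 mm high, standing beside the jig
- cap_centre (a point): centre of the white tube cap (bystander), 46 mm wide and 12 mm high, lying beside the jig
- small_spanner_centre (a point): middle of the small flat double-ended spanner (bystander, too small for the nut), 165x29x6 mm, lying beside the jig
Things that resemble listed ones, but are neither listed nor needed, are in the scene too. What is shaped like the part that bears tube_centre but green is not meant.

How it is judged:
On the way, in this order (a step that is already met when the one before it is completed fails the run):
1. the nut has been run down onto the washer (z of lock_nut in the frame of washer below 0.00265 m).
2. the nut is tightened against the collar, the washer dragged round by 0.12 rad (angle between the x axis of washer and the x axis of collar, either way round above 0.12 rad), for 0.2 s.
At the end, for the whole second after the job is handed in: the nut, released and at rest, sits on the washer (underside within 0.15 mm of it), the washer has been dragged round on the collar by more than 0.10 rad; the collar's red mark is less than 4 mm from where it was; the tube stands, and tube, cap and spanner are within 20 mm of where they were (z of lock_nut in the frame of washer below 0.00265 m and angle between the x axis of washer and the x axis of collar, either way round above 0.1 rad and distance of collar_mark from where it was at the start of the episode below 0.004 m and angular speed of lock_nut below 0.1 rad/s and distance of each of tube_centre, cap_centre, small_spanner_centre from where it was at the start of the episode below 0.02 m and angle between tube_centre's own z axis and vertical below 0.1 rad); the robot touches nothing.
It fails at once if the collar is dragged round with the nut (its mark moves 4 mm or more) (distance of collar_mark from where it was at the start of the episode above 0.004 m).
It fails at once if the tube is pushed away (20 mm or more) (distance of tube_centre from where it was at the start of the episode above 0.02 m).
It fails at once if the cap is pushed away (20 mm or more) (distance of cap_centre from where it was at the start of the episode above 0.02 m).
It fails at once if the spanner is pushed away (20 mm or more) (distance of small_spanner_centre from where it was at the start of the episode above 0.02 m).
It also fails if it takes over 58 s, if anything falls off the work surface, if the arm or the gripper's body presses on something with over 40 N, if the wrist force passes 120 N, or if a joint passes its speed limit or range.

ROBOT

A 6-joint arm with a two-finger parallel gripper is mounted at the origin on a cart in front of the work surface, level with it; the furniture and walls round the work are solid. World frame = base frame: x ahead of the robot, y to its left, z up, the work surface at z = 0. Lengths are in m, angles in rad, forces in N, time in s.
With the tool pointing down it reaches from about 0.35 to 0.975 m from the base axis. Payload 4.9 kg.
Tool frame: the origin (TCP) lies on the centre line of the jaws, within the pads' length; the fingertips stand 19 mm ahead of it and the grasp point (between the pads) is the TCP (robot.finger_overhang is the distance from the TCP to the fingertips, in m); x points along the fingers, z is the direction in which the jaws open and shut, and the axes are right-handed (so a half turn about x gives the same grasp; the last joint's range is limited). The gripper opens to 85 mm and grips with 20 to 120 N. Pads are 22 mm wide; open, the fingers measure 114 mm over their backs; the gripper's body (76 mm by 85 mm) begins 54 mm behind the grasp point. The pads swing forward as they close: fully open they stand 13 mm farther back than shut.
Start: joints at [1.06, 0.053, 1.613, -0, 1.476, -0.119], TCP at [0.239, 0.578, 0.25] pointing down, gripper open.
Joint ranges: [-3.01, 3.01], [-1.01, 2.22], [0.06, 2.58], [-1.02, 4.17], [0.09, 2.62], [-3.14, 3.14]. Speed limits (rad/s): [2.57, 2.57, 3.14, 3.14, 3.14, 3.14].

INTERFACE

Orientations are given as a rotation vector (axis times angle).
In Python, from workcell import robot gives the robot as it stands. The module is installed in compiled form; this text tells all that it offers. Calls block until the motion is done:
- robot.goto(position, orientation): joint-space move of the TCP to a pose.
- robot.move_straight(position, attitude=None, speed=0.15): straight line of the TCP; attitude=None keeps the orientation; speed is the mean speed in m/s.
- robot.goto_joints(angles): joint-space move.
- robot.gripper_to(opening, force=None): finger opening in m; force is the grip in N (None keeps the last); returns when the fingers have stopped.
- robot.pause(seconds).
- robot.inverse_kinematics(position, orientation): joint angles nearest the present ones, or None.
- robot.get_state(): the state.
- robot.read_camera(name): name is "scene" or "top" or "wrist"; returns a dict with "image" (480x640x3 uint8, red, green, blue), "depth" (480x640 float32, m along the optical axis (not along the pixel's ray), 0 where there is no reading), "fx", "fy", "cx", "cy" (pixels), "k1" (the pictures are not rectified: a ray, as slopes to the right and down, at radius r is drawn at 1 + k1 r^2 times it, then the intrinsics apply), "cam_to_world" (4x4, takes a point from camera to world coordinates); the wrist camera has in their place "T_tool_cam" (4x4, takes a point from camera to tool coordinates, whose origin is the TCP and whose axes are the tool frame's). Camera axes: x right, y down, z forward; pixel columns grow to the right and rows downward; lengths in m; the calibration is good to about 2 mm. A picture is of the moment at which its call begins: read the wrist's pose just before it.
A pose or a line that the arm cannot do raises robot.MotionError and nothing moves.
- robot.finish_job(): hands the job in, once; it reports no verdict.
The state is a dict: "clock": time; "joint_positions": joint angles; "joint_vel": joint speeds; "joint_efforts": joint torques, N m; "position": TCP position; "ee_rot": TCP orientation; "wrist_force": force on the tool from outside, world axes, zero at the start; "ft_torque": the same for the moment, N m; "opening": finger opening in m.
Only numpy, scipy, OpenCV 4.12 (cv2) and the standard library are available. Lean on these libraries where they do the work, as an engineer would, in place of code of your own. Each camera call takes 0.05 s, during which the arm holds its last target. There are 200 camera calls.

## Working session

There is one attempt and no reset: what is moved stays moved. The work goes in short steps, each a Python script; the robot and the scene stay as the last script left them, time stands still between calls to the robot, and variables do not carry over. Pictures are saved under pics/ and viewed, about 8 in all and at most 12, crops included, and the job is handed in when it is done.

```bash
mkdir -p pics; ls
python3 - <<'E'
from workcell import robot
import cv2,numpy as np
s=robot.get_state();print(s['clock'],s['position'],s['ee_rot'],s['opening'])
for n in('scene','top'):
    c=robot.read_camera(n);cv2.imwrite(f'pics/{n}0.png',c['image'][:,:,::-1])
    print(n,c['fx'],c['fy'],c['cx'],c['cy'],c['k1'],np.round(c['cam_to_world'],3).tolist())
    np.savez(f'{n}0.npz',**c)
E
```

```text
pics
0.0 [0.23837041 0.57712941 0.2490715 ] [-0.91696499  1.3713094   0.91540995] 0.0856408554899161
scene 446.1629142993295 446.1629142993295 319.2445388955134 229.33968937697543 -0.0946880034627567 [[0.889, -0.331, 0.317, 0.28], [-0.458, -0.643, 0.613, -0.337], [0.001, -0.69, -0.723, 0.697], [0.0, 0.0, 0.0, 1.0]]
top 479.8669151568362 479.8669151568362 322.34738580510765 244.41970760860454 -0.07020910158165605 [[-0.004, -0.984, 0.179, 0.379], [-1.0, 0.003, -0.004, 0.188], [0.004, -0.179, -0.984, 1.025], [0.0, 0.0, 0.0, 1.0]]
```

View pics/scene0.png

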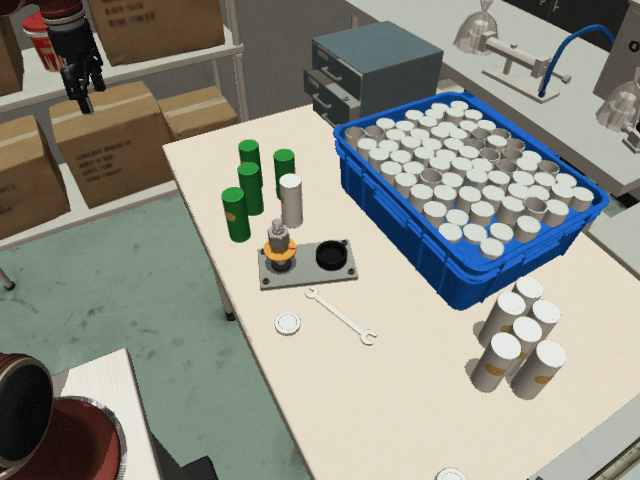

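View pics/top0.png

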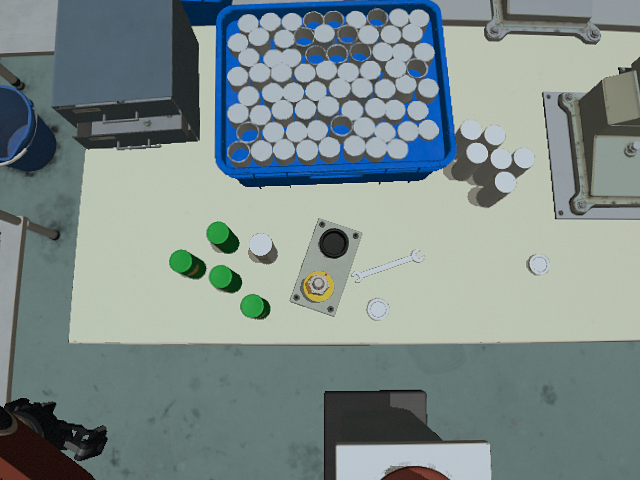

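The scene view shows the jig post with the nut and collar at about (279,240) px and the nest at (331,254). The white tube is at (291,200), with green tubes near it, the cap at (287,323) and the spanner at (340,315). In the top view the nut is at (318,285), the nest at (333,242), the tube at (261,245), the cap at (377,309) and the spanner at (388,265).

```bash
cat > h.py <<'E'
import numpy as np,cv2
def ray(c,px,T=None):
    T=c['cam_to_world'] if T is None else T
    K=np.array([[c['fx'],0,c['cx']],[0,c['fy'],c['cy']],[0,0,1]],float)
    p=cv2.undistortPoints(np.array(px,float).reshape(-1,1,2),K,np.array([float(c['k1']),0,0,0])).reshape(-1,2)
    d=np.c_[p,np.ones(len(p))]
    return T[:3,3],d@T[:3,:3].T
def plane(c,px,z,T=None):
    o,d=ray(c,px,T); return o+d*((z-o[2])/d[:,2])[:,None]
def cloud(c,T=None):
    v,u=np.mgrid[:480,:640]; px=np.c_[u.ravel(),v.ravel()]
    o,d=ray(c,px,T); P=o+d*c['depth'].reshape(-1,1).astype(float)
    return P.reshape(480,640,3)
E
python3 - <<'E'
from h import *
for n,box in(('top',(260,310,295,345)),('scene',(215,280,255,305))):
    c=dict(np.load(n+'0.npz')); P=cloud(c); hsv=cv2.cvtColor(c['image'],cv2.COLOR_RGB2HSV)
    m=np.zeros((480,640),bool); a,b,l,r=box; m[a:b,l:r]=1
    br=m&(hsv[...,0]>12)&(hsv[...,0]<30)&(hsv[...,1]>130)&(hsv[...,2]>90)
    q=P[br]; print(n,'brass',br.sum(),np.median(q,0),np.percentile(q,[5,95],0).round(3).tolist())
    (x,y),ax,ang=cv2.fitEllipse(cv2.convexHull(np.argwhere(br)[:,::-1].astype(np.int32)));print('ell',x,y,ax)
    for z in(.05,.06,.07,.08):print(z,plane(c,[[x,y]],z).round(4))
    hi=m&(P[...,2]>.04); z=P[hi][:,2]; print(np.histogram(z,np.arange(.04,.15,.005)))
    t=m&(P[...,2]>.128);print('post top',t.sum(),P[t].mean(0) if t.any() else None)
c=dict(np.load('top0.npz'))
for k,p,z in(('nest',(334,242),.036),('tube',(261,243),.118),('green',(252,304),.118),('cap',(377,309),.012),('sp1',(357,277),.006),('sp2',(418,256),.006)):print(k,plane(c,[p],z).round(3))
E
```

```text
top brass 389 [0.46062545 0.19311761 0.06460046] [[0.442, 0.166, 0.062], [0.495, 0.219, 0.068]]
ell 318.16986083984375 286.0956115722656 (30.102609634399414, 30.397491455078125)
0.05 [[0.4699 0.1929 0.05  ]]
0.06 [[0.469  0.1929 0.06  ]]
0.07 [[0.4681 0.1928 0.07  ]]
0.08 [[0.4671 0.1928 0.08  ]]
(array([  0,   0,   0,   2, 254, 167,   0,   0,   1,   4,   2,   5,   5,
        52, 152,   7,   3,   3,  39,  50,   1]), array([0.04 , 0.045, 0.05 , 0.055, 0.06 , 0.065, 0.07 , 0.075, 0.08 ,
       0.085, 0.09 , 0.095, 0.1  , 0.105, 0.11 , 0.115, 0.12 , 0.125,
       0.13 , 0.135, 0.14 , 0.145]))
post top 102 [0.45865653 0.19215674 0.23115019]
scene brass 414 [0.45937988 0.18056886 0.06256157] [[0.442, 0.165, 0.06], [0.494, 0.21, 0.073]]
ell 279.1789245605469 248.55455017089844 (25.215415954589844, 32.26069641113281)
0.05 [[0.4711 0.2016 0.05  ]]
0.06 [[0.4681 0.1933 0.06  ]]
0.07 [[0.4652 0.1849 0.07  ]]
0.08 [[0.4622 0.1766 0.08  ]]
(array([  0,   0,   0,  31, 359,  33,  27,   8,  31,  38,  37,  40,  39,
       135,  51,  21,  22,  21,  69,   5,   0]), array([0.04 , 0.045, 0.05 , 0.055, 0.06 , 0.065, 0.07 , 0.075, 0.08 ,
       0.085, 0.09 , 0.095, 0.1  , 0.105, 0.11 , 0.115, 0.12 , 0.125,
       0.13 , 0.135, 0.14 , 0.145]))
post top 92 [0.44354844 0.12187073 0.2064166 ]
nest [[0.564 0.16  0.036]]
tube [[0.547 0.302 0.118]]
green [[0.43  0.317 0.118]]
cap [[0.425 0.07  0.012]]
sp1 [[0.493 0.11  0.006]]
sp2 [[ 0.538 -0.022  0.006]]
```

```bash
cat >> h.py <<'E'
from scipy.spatial.transform import Rotation as R
def down(phi):
    x=np.array([0,0,-1.]);z=np.array([np.cos(phi),np.sin(phi),0]);y=np.cross(z,x)
    return R.from_matrix(np.c_[x,y,z]).as_rotvec()
def phi_of(rv):
    z=R.from_rotvec(rv).as_matrix()[:,2]; return np.arctan2(z[1],z[0])
E
python3 - <<'E'
from h import *
from workcell import robot
s=robot.get_state(); p0=phi_of(s['ee_rot']);print('phi0',np.degrees(p0))
for d in range(-180,180,30):
    q=robot.inverse_kinematics([.468,.193,.096],down(np.radians(d)));print(d,None if q is None else np.round(q,2))
robot.goto([.468,.193,.25],down(np.radians(0) if False else p0))
s=robot.get_state();print(s['clock'],s['position'],s['joint_positions'])
c=robot.read_camera('wrist')
M=np.eye(4);M[:3,:3]=R.from_rotvec(s['ee_rot']).as_matrix();M[:3,3]=s['position'];c['T']=M@c['T_tool_cam']
print(np.round(c['T'],3).tolist(),c['fx'])
np.savez('w1.npz',**c);cv2.imwrite('pics/w1.png',c['image'][:,:,::-1])
E
```

```text
phi0 67.54931199604225
-180 [ 0.24 -0.08  2.02 -0.    1.21 -2.9 ]
-150 [ 0.24 -0.08  2.02 -0.    1.21  2.86]
-120 [ 0.24 -0.08  2.02  0.    1.21  2.34]
-90 [ 0.24 -0.08  2.02 -0.    1.21  1.81]
-60 [ 0.24 -0.08  2.02  0.    1.21  1.29]
-30 [ 0.24 -0.08  2.02 -0.    1.21  0.77]
0 [ 0.24 -0.08  2.02 -0.    1.21  0.24]
30 [ 0.24 -0.08  2.02 -0.    1.21 -0.28]
60 [ 0.24 -0.08  2.02 -0.    1.21 -0.8 ]
90 [ 0.24 -0.08  2.02  0.    1.21 -1.33]
120 [ 0.24 -0.08  2.02 -0.    1.21 -1.85]
150 [ 0.24 -0.08  2.02  0.    1.21 -2.37]
1.7417 [0.46788507 0.19370115 0.25008765] [ 2.45308557e-01 -2.36589115e-01  1.88372269e+00  2.83662208e-04
  1.49431772e+00 -9.34731732e-01]
[[0.381, 0.893, 0.238, 0.408], [0.925, -0.368, -0.097, 0.219], [0.001, 0.257, -0.966, 0.374], [0.0, 0.0, 0.0, 1.0]] 419.7888570714274
```

View pics/w1.png

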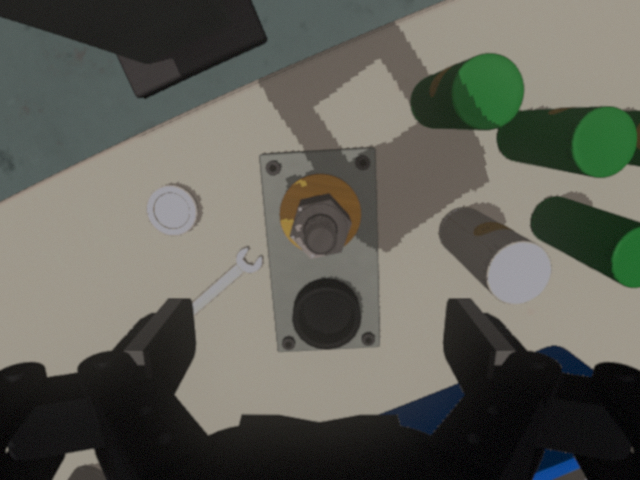

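The view shows the nut between the open fingers at about (320,225) px, on the brass collar, with the post top at (320,236). I'll enlarge the crop to read the hexagon's angle.

Run:
```python
from h import *
c=dict(np.load('w1.npz'));T=c['T'];P=cloud(c,T)
im=c['image'][160:270,265:375,::-1]
im=np.clip(im.astype(float)*1.8,0,255).astype(np.uint8)
a=cv2.resize(im,None,fx=5,fy=5,interpolation=cv2.INTER_CUBIC)
cv2.imwrite('pics/w1c.png',a)
z=P[160:270,265:375,2];ys,xs=np.where((z>.104)&(z<.119))
Q=P[160:270,265:375][(z>.104)&(z<.119)];print(len(Q),Q.mean(0),np.median(Q[:,2]))
print(cv2.minEnclosingCircle(Q[:,:2].astype(np.float32)))
t=(z>.127)&(z<.145);Q2=P[160:270,265:375][t];print('post',Q2.mean(0),t.sum())
px=plane(c,[[320,236]],.135,T);print(px)
H=np.array([[np.cos(k),np.sin(k)] for k in np.radians(np.arange(0,180,3))])
q=Q[:,:2]
w=np.array([np.percentile(q@h,99)-np.percentile(q@h,1) for h in H]);print((w*1000).round(1))
```

```text
1680 [0.46571245 0.19655235 0.1106767 ] 0.11077787897834782
((0.4693554937839508, 0.1950356811285019), 0.02076856978237629)
post [0.46827862 0.19539477 0.13445434] 893
[[0.46708407 0.19561902 0.135     ]]
[36.6 37.  37.3 37.6 37.8 37.8 38.  38.  37.9 37.6 37.4 37.1 36.8 36.5
 36.  35.6 35.4 35.3 35.5 35.8 36.3 36.6 37.  37.2 37.5 37.7 37.8 37.8
 37.8 37.7 37.6 37.4 37.2 36.7 36.3 35.9 35.7 35.7 35.9 36.2 36.5 36.9
 37.2 37.5 37.8 38.  38.1 38.2 38.  37.8 37.7 37.5 37.1 36.8 36.3 35.9
 35.7 35.8 35.9 36.2]
```

View pics/w1c.png

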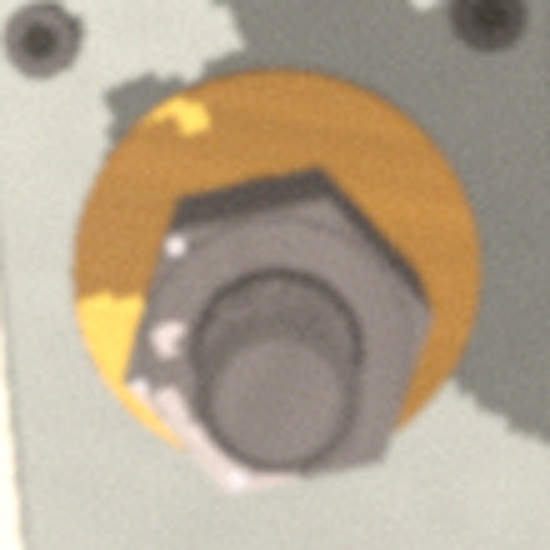

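Depth and geometry agree: nut top at 0.1107, post at about (0.4685, 0.195), enclosing-circle radius 20.8 mm, and flat normals at about 50/110/170°. I'll grasp at 170°, which leaves about 335° of clockwise travel.

Run:
```python
from h import *
from workcell import robot
a=np.radians(170);p=np.array([.4685,.1948])
def st(l):
    s=robot.get_state();print(l,round(s['clock'],2),np.round(s['position'],4),np.round(np.degrees(phi_of(s['ee_rot'])),2),'F',np.round(s['wrist_force'],1),'M',np.round(s['ft_torque'],3),round(s['opening'],4),'q6',round(s['joint_positions'][5],3));return s
robot.goto([*p,.20],down(a));st('hover')
robot.move_straight([*p,.097],speed=.1);st('down')
robot.gripper_to(.030,20);st('grip20')
robot.pause(.2);s=st('settled')
```

```text
hover 3.36 [0.4685 0.195  0.2001] 169.99 F [ 0.2 -0.5  0.4] M [ 0.016 -0.003 -0.032] 0.0859 q6 -2.719
down 4.54 [0.4692 0.195  0.0979] 170.0 F [-0.2 -0.5  0.4] M [ 0.038 -0.     0.021] 0.0851 q6 -2.72
grip20 5.05 [0.469  0.1948 0.0975] 169.99 F [ 1.8 -0.4  1.2] M [-0.072 -0.143 -0.072] 0.0358 q6 -2.72
settled 5.25 [0.469  0.1948 0.0974] 169.99 F [ 1.8 -0.2  2.4] M [-0.097 -0.19  -0.057] 0.0357 q6 -2.72
```

The grip reads 35.7 mm across flats with little side force, so the nut is well centred. Next I'll squeeze harder and turn a little to check force and timing.

```bash
cat >> h.py <<'E'
from workcell import robot
def st(l):
    s=robot.get_state();print(l,round(s['clock'],2),np.round(s['position'],4),np.round(np.degrees(phi_of(s['ee_rot'])),2),'F',np.round(s['wrist_force'],1),'M',np.round(s['ft_torque'],3),round(s['opening'],4),'q6',round(s['joint_positions'][5],3));return s
E
python3 - <<'E'
from h import *
p=np.array([.4685,.1948])
robot.gripper_to(.030,80);st('grip80')
for d in (162,155,130,100):
    robot.goto([*p,.097-.0015*(170-d)/360],down(np.radians(d)));st(d)
E
```

```text
grip80 5.47 [0.469  0.1948 0.0976] 170.0 F [ 1.8 -0.9  4.4] M [-0.172 -0.105 -0.023] 0.0347 q6 -2.72
162 5.72 [0.4691 0.1948 0.0976] 162.18 F [ 1.5 -1.6  4.3] M [-0.192 -0.232 -0.064] 0.0346 q6 -2.583
155 5.97 [0.4692 0.1948 0.0975] 155.28 F [ 1.3 -1.2  4.7] M [-0.265 -0.26  -0.093] 0.0352 q6 -2.463
130 6.47 [0.4694 0.1946 0.0974] 130.28 F [ 3.9 -2.6  5.3] M [-0.392 -0.619 -0.016] 0.0348 q6 -2.027
100 7.04 [0.4695 0.1943 0.0973] 100.19 F [ 4.7 -4.1  4.7] M [-0.676 -0.809 -0.069] 0.035 q6 -1.501
```

Run:
```python
from h import *
p=np.array([.4692,.1944])
d=100;base=[]
while d>-150:
    d-=6
    robot.goto([*p,.097-.0015*(170-d)/360],down(np.radians(d)))
    robot.pause(.05)
    S=[robot.get_state()];s=S[0]
    mz=s['ft_torque'][2]
    print(d,round(s['clock'],2),np.round(np.degrees(phi_of(s['ee_rot']))-d,2),'F',np.round(s['wrist_force'],1),'Mz',round(mz,3),'e6',round(s['joint_efforts'][5],3),round(s['opening'],4))
    base.append(mz)
    if len(base)>4 and abs(mz-np.median(base[:-1]))>.17: print('contact?');break
```

```text
94 7.34 0.19 F [ 3.3 -2.4  7.4] Mz -0.095 e6 -0.068 0.0347
88 7.64 0.19 F [ 3.4 -3.6  6.9] Mz -0.104 e6 -0.068 0.035
82 7.94 0.19 F [ 2.3 -4.6  7.2] Mz -0.108 e6 -0.068 0.0348
76 8.24 0.19 F [ 2.6 -3.9  6.9] Mz -0.103 e6 -0.068 0.0348
70 8.54 0.19 F [ 2.3 -3.7  7.1] Mz -0.049 e6 -0.068 0.0349
64 8.84 0.2 F [ 2.8 -4.4  7.1] Mz -0.022 e6 -0.068 0.0348
58 9.14 0.19 F [ 1.9 -3.8  7.4] Mz -0.047 e6 -0.069 0.0348
52 9.44 0.21 F [ 1.8 -5.8  8.1] Mz -0.042 e6 -0.035 0.0349
46 9.74 0.24 F [ 1.1 -5.6  8.6] Mz 0.111 e6 0.112 0.0348
contact?
```

Torque rises at about 46–50°, after about 122° of turn (0.5 mm, inside the stated gap range). I'll tighten in 2° steps against torque.

Run:
```python
from h import *
p=np.array([.4692,.1944])
for d in (44,42,40,38):
    robot.goto([*p,.097-.0015*(170-d)/360],down(np.radians(d)))
    robot.pause(.05)
    S=[]
    for _ in range(5): S.append(robot.get_state());robot.pause(.02)
    s=S[-1]
    print(d,round(s['clock'],2),np.round(np.degrees(phi_of(s['ee_rot']))-d,2),'F',np.round(s['wrist_force'],1),'Mz',round(np.mean([x['ft_torque'][2] for x in S]),3),'e6',round(s['joint_efforts'][5],3),round(s['opening'],4))
    if s['joint_efforts'][5]>.36: break
```

```text
44 10.11 0.29 F [ 2.2 -5.1  7.9] Mz 0.373 e6 0.374 0.0351
```

Run:
```python
from h import *
p=np.array([.4692,.1944])
for d in (42,40,38,36,34):
    robot.goto([*p,.097-.0015*(170-d)/360],down(np.radians(d)))
    robot.pause(.05)
    S=[]
    for _ in range(5): S.append(robot.get_state());robot.pause(.02)
    s=S[-1]
    print(d,round(s['clock'],2),np.round(np.degrees(phi_of(s['ee_rot']))-d,2),'F',np.round(s['wrist_force'],1),'Mz',round(np.mean([x['ft_torque'][2] for x in S]),3),'e6',round(s['joint_efforts'][5],3),round(s['opening'],4))
    if s['joint_efforts'][5]>.51: break
```

```text
42 10.49 0.3 F [ 1.9 -5.3  8.4] Mz 0.441 e6 0.428 0.0348
40 10.88 0.31 F [ 1.6 -5.7  8. ] Mz 0.488 e6 0.478 0.0348
38 11.26 0.32 F [ 1.2 -5.1  9.4] Mz 0.544 e6 0.527 0.0346
```

The slope is 0.05 N·m per 2°, which matches the stated 1.5 N·m/rad. At 0.53 N·m that means about 0.15 rad of drag. One more degree, then release, retreat and look.

Run:
```python
from h import *
p=np.array([.4692,.1944])
robot.goto([*p,.0965],down(np.radians(37)));robot.pause(.3);s=st('37');print(s['joint_efforts'][5])
robot.gripper_to(.085);st('open')
robot.move_straight([*s['position'][:2],.25],speed=.1)
robot.goto([*p,.25],down(np.radians(67.55)));s=st('up')
c=robot.read_camera('wrist')
M=np.eye(4);M[:3,:3]=R.from_rotvec(s['ee_rot']).as_matrix();M[:3,3]=s['position'];T=c['T']=M@c['T_tool_cam']
np.savez('w2.npz',**c)
P=cloud(c,T);z=P[160:270,265:375,2];Q=P[160:270,265:375][(z>.104)&(z<.119)];print(np.median(Q[:,2]))
w=[np.ptp(np.percentile(Q[:,:2]@[np.cos(k),np.sin(k)],[1,99])) for k in np.radians(np.arange(0,180,3))]
print((np.array(w)*1000).round(1))
b=dict(np.load('w1.npz'));f=lambda i:cv2.resize(np.clip(i[160:270,265:375,::-1]*1.8,0,255).astype(np.uint8),(400,400),interpolation=cv2.INTER_CUBIC)
cv2.imwrite('pics/w2.png',np.hstack([f(b['image']),f(c['image'])]))
t=robot.read_camera('top');t0=np.load('top0.npz')
d=np.abs(t['image'].astype(int)-t0['image']).max(2)
g=lambda i:i[220:330,230:440,::-1]
cv2.imwrite('pics/t2.png',cv2.resize(np.vstack([g(t0['image']),g(t['image'])]),None,fx=2.6,fy=2.6))
```

```text
37 11.82 [0.4695 0.1935 0.0971] 37.34 F [ 0.9 -6.1  6.7] M [-0.954 -0.285  0.654] 0.0348 q6 -0.405
0.6169041618704796
open 12.38 [0.4689 0.1945 0.0962] 37.02 F [-0.5  0.5  0.4] M [-0.015  0.004  0.047] 0.0852 q6 -0.4
up 14.63 [0.469  0.1944 0.2496] 67.44 F [-0.2  0.2 -0.3] M [0.009 0.018 0.046] 0.0854 q6 -0.931
0.1102734976059053
[36.9 37.2 37.4 37.6 37.7 38.  38.  37.9 37.9 37.6 37.4 37.  36.6 36.2
 35.7 35.4 35.4 35.3 35.7 36.1 36.4 36.9 37.4 37.6 37.7 37.7 37.7 37.6
 37.6 37.6 37.3 37.  36.7 36.4 36.1 35.7 35.6 35.8 35.9 36.4 36.8 37.1
 37.5 37.7 38.  38.1 38.1 38.1 38.1 37.9 37.8 37.4 37.1 36.7 36.3 35.9
 35.7 35.8 36.2 36.6]
```

View pics/w2.png

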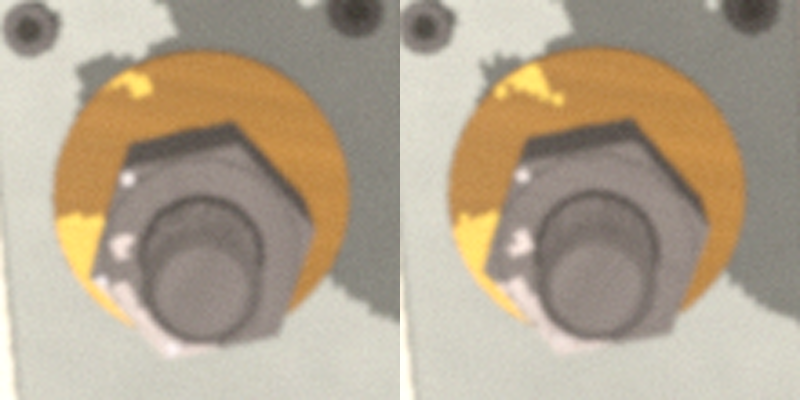

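View pics/t2.png

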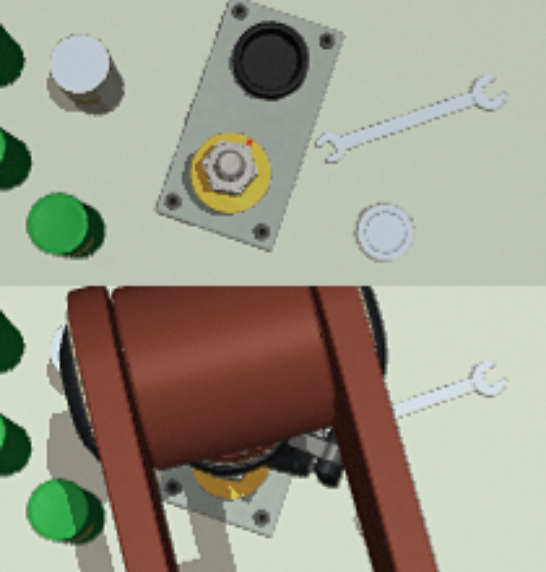

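The torque was fine, but the nut's angle after release looks almost the same as at the start modulo 60° (about 49° against an expected 37°). It may have slipped or sprung back by about 12°, so I need to check the washer mark and the red mark directly.

```bash
python3 - <<'E'
from h import *
for n in('w1','w2'):
    c=dict(np.load(n+'.npz'));P=cloud(c,c['T']);z=P[160:270,265:375,2].ravel();
    print(n,[round(float(np.mean(z[(z>a)&(z<b)])),5) for a,b in((.055,.070),(.108,.1135),(.130,.139),(.009,.016))])
c=dict(np.load('w2.npz'));np.save('Ttc.npy',c['T_tool_cam']);Ti=np.linalg.inv(c['T_tool_cam'])
nut=np.array([.469,.1944,.085])
for el in(20,30,40,50):
  for az in range(-180,180,20):
    for r in(.26,):
      e,a=np.radians([el,az]);dr=np.array([np.cos(e)*np.cos(a),np.cos(e)*np.sin(a),np.sin(e)])
      C=nut+r*dr;zc=-dr;xc=np.cross(zc,[0,0,1]);xc/=np.linalg.norm(xc)
      for k in(1,-1):
        for tw in (0,):
          X=k*xc;T=np.eye(4);T[:3,:3]=np.c_[X,np.cross(zc,X),zc];T[:3,3]=C
          W=T@Ti;q=robot.inverse_kinematics(W[:3,3],R.from_matrix(W[:3,:3]).as_rotvec())
          if q is not None:print(el,az,k,W[:3,3].round(3),np.round(q,2))
robot.goto_joints([1.06,.053,1.613,0,1.476,-.119])
t=robot.read_camera('top');s=robot.read_camera('scene');np.savez('top2.npz',**t);np.savez('scene2.npz',**s)
st('away')
for n,t in(('a',dict(np.load('top0.npz'))),('b',t)):
    P=cloud(t);m=np.zeros((480,640),bool);m[260:310,295:345]=1
    i=t['image'].astype(int);rd=m&(i[...,0]-i[...,1]>70)&(i[...,0]-i[...,2]>70)&(i[...,1]<110);print('red',np.argwhere(rd).mean(0),rd.sum())
E
python3 - <<'E'
import cv2,numpy as np
f=lambda n,y,x:cv2.resize(np.load(n)['image'][y:y+50,x:x+50,::-1],(390,290),interpolation=cv2.INTER_CUBIC)
cv2.imwrite('pics/cmp.png',np.vstack([np.hstack([f(n+'0.npz',y,x),f(n+'2.npz',y,x)]) for n,y,x in(('top',262,294),('scene',215,255))]))
E
```

```text
w1 [0.06406, 0.11066, 0.13471, 0.01251]
w2 [0.06407, 0.11021, 0.13473, 0.01246]
20 -120 1 [0.405 0.085 0.098] [-0.71  0.01  2.48  1.37  1.61 -0.93]
20 -120 -1 [0.417 0.103 0.156] [-0.49 -0.58  2.48  0.99  1.36  2.88]
20 -100 1 [0.446 0.07  0.098] [-0.6   0.27  2.17  1.18  1.77 -0.93]
20 -100 -1 [0.452 0.091 0.156] [-0.45 -0.2   2.22  0.91  1.53  2.62]
20 -80 1 [0.49  0.07  0.098] [-0.47  0.47  1.88  1.03  1.94 -0.91]
20 -80 -1 [0.488 0.091 0.156] [-0.36  0.07  1.96  0.79  1.69  2.46]
20 -60 1 [0.532 0.084 0.098] [-0.32  0.65  1.6   0.89  2.12 -0.92]
20 -60 -1 [0.522 0.104 0.156] [-0.25  0.28  1.73  0.66  1.85  2.32]
20 -40 1 [0.565 0.112 0.098] [-0.17  0.8   1.35  0.75  2.3  -0.97]
20 -40 -1 [0.55  0.127 0.156] [-0.12  0.44  1.52  0.52  2.    2.16]
20 -20 1 [0.588 0.15  0.098] [-0.01  0.92  1.15  0.55  2.47 -1.09]
20 -20 -1 [0.568 0.159 0.156] [0.02 0.56 1.35 0.35 2.13 1.98]
20 0 1 [0.595 0.194 0.098] [ 0.14  1.01  1.    0.27  2.6  -1.33]
20 0 -1 [0.574 0.195 0.156] [0.15 0.64 1.23 0.16 2.22 1.75]
20 20 -1 [0.568 0.231 0.156] [ 0.29  0.67  1.19 -0.06  2.24  1.5 ]
20 40 1 [0.566 0.275
[... 6113 characters left out ...]
 -0.63  1.94 -2.3 ]
50 80 -1 [0.478 0.249 0.199] [ 0.5   0.08  1.71 -0.34  1.63  0.71]
50 100 1 [0.452 0.296 0.16 ] [ 0.77  0.31  1.68 -0.76  1.76 -2.45]
50 100 -1 [0.459 0.249 0.199] [ 0.55 -0.03  1.82 -0.41  1.52  0.43]
50 120 1 [0.418 0.284 0.16 ] [ 0.85  0.12  1.9  -0.89  1.56 -2.59]
50 120 -1 [0.44  0.242 0.199] [ 0.57 -0.16  1.95 -0.44  1.4   0.14]
50 140 1 [0.391 0.261 0.16 ] [ 0.89 -0.13  2.15 -1.    1.33 -2.76]
50 140 -1 [0.426 0.229 0.199] [ 0.56 -0.32  2.07 -0.44  1.27 -0.21]
50 160 -1 [0.416 0.213 0.199] [ 0.49 -0.48  2.19 -0.35  1.15 -0.63]
away 16.48 [0.2397 0.577  0.2502] 67.45 F [-0.2 -0.3 -0.1] M [ 0.041 -0.009 -0.014] 0.0848 q6 -0.119
red [274.5 325.5] 4
red [274.5 325.5] 4
```

View pics/cmp.png

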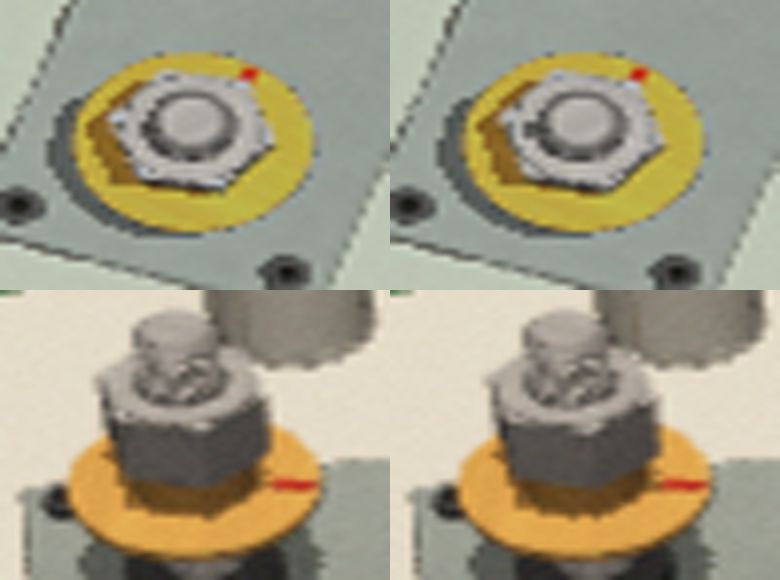

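The red mark has not moved in either view, and the nut is 0.45 mm lower with the collar height unchanged. The nut's flats point the same way as at the start, so I'll look at the washer's yellow mark from the side with the wrist camera.

```bash
cat > side.py <<'E'
from h import *
import sys
name,az,el=sys.argv[1],float(sys.argv[2]),float(sys.argv[3])
Tc=np.load('Ttc.npy');Ti=np.linalg.inv(Tc);nut=np.array([.469,.1944,.080]);r=.24
e,a=np.radians([el,az]);dr=np.array([np.cos(e)*np.cos(a),np.cos(e)*np.sin(a),np.sin(e)])
xc=-np.cross(-dr,[0,0,1]);xc/=np.linalg.norm(xc)
T=np.eye(4);T[:3,:3]=np.c_[xc,np.cross(-dr,xc),-dr];T[:3,3]=nut+r*dr
W=T@Ti;rv=R.from_matrix(W[:3,:3]).as_rotvec()
robot.goto(W[:3,3]+dr*.03+[0,0,.10],rv);robot.move_straight(W[:3,3],speed=.2);robot.pause(.2)
s=st('side');c=robot.read_camera('wrist')
M=np.eye(4);M[:3,:3]=R.from_rotvec(s['ee_rot']).as_matrix();M[:3,3]=s['position'];c['T']=M@c['T_tool_cam']
np.savez(name+'.npz',**c)
i=c['image'][::-1,::-1][160:320,220:420,::-1]
cv2.imwrite(f'pics/{name}.png',cv2.resize(np.clip(i*1.5,0,255).astype(np.uint8),None,fx=4,fy=3.7,interpolation=cv2.INTER_CUBIC)[:600])
E
python3 side.py s1 -35 22
```

```text
side 19.39 [0.5396 0.1466 0.149 ] -125.03 F [1.5 0.8 0.6] M [-0.172 -0.301 -0.024] 0.0853 q6 2.121
```

View pics/s1.png

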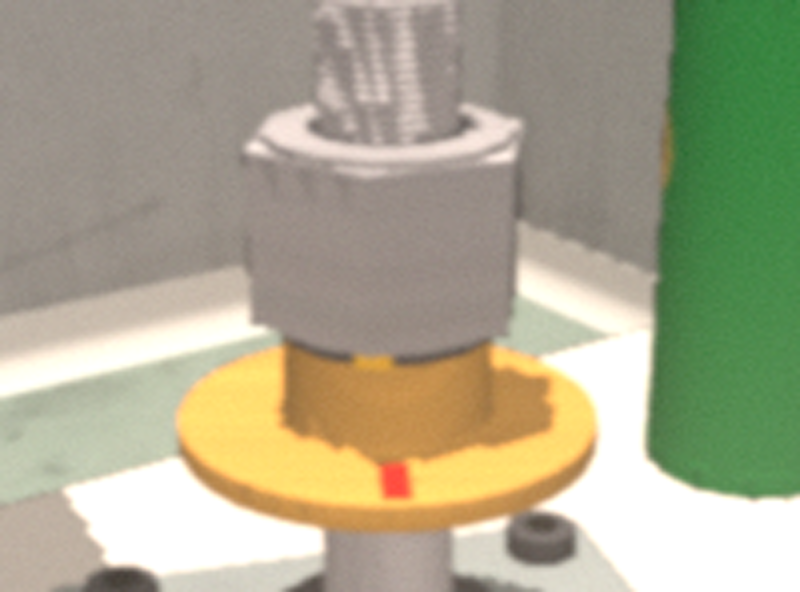

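The side view shows the red mark at about (395,480), the washer's yellow mark at (375,358) and the axis at x≈388, with no visible gap under the nut. The yellow mark has gone left of the red one, which is clockwise. I'll work out the angle from rays.

Run:
```python
from h import *
c=dict(np.load('s1.npz'));T=c['T']
def full(x,y): # crop px -> original px
    return [639-(220+x/4-.375),479-(160+y/3.7-.365)]
o,d=ray(c,[full(375,360),full(395,480)],T)
# axis from flange extremes
Pl=plane(c,[full(177,425),full(597,425)],.064,T);print('flange ends',Pl.round(4),np.linalg.norm(Pl[0]-Pl[1]))
P=plane(c,[full(395,480)],.064,T)[0]
for ctr in ((Pl[0]+Pl[1])[:2]/2,np.array([.469,.1944])):
    r=P[:2]-ctr;ar=np.arctan2(r[1],r[0])
    # cylinder hit radius 15.5mm
    oo=o[:2]-ctr;dd=d[0,:2];A=dd@dd;B=oo@dd;C=oo@oo-.0155**2;t=(-B-np.sqrt(B*B-A*C))/A
    h=oo+t*dd;ay=np.arctan2(h[1],h[0]);print(ctr,'red r',np.linalg.norm(r),'z yellow',o[2]+t*d[0,2],'red',ar,'yel',ay,'drag',ar-ay)
```

```text
flange ends [[0.4563 0.1666 0.064 ]
 [0.4909 0.2165 0.064 ]] 0.06074885936300451
[0.47362815 0.19155675] red r 0.017974708392870856 z yellow 0.08199126540849877 red -0.5442908094850396 yel -0.705520850949203 drag 0.16123004146416342
[0.469  0.1944] red r 0.023406364135276126 z yellow 0.0795892660536424 red -0.5458235043631378 yel -0.6898877601655715 drag 0.14406425580243376
```

Drag comes out at 0.144–0.161 rad, in line with the torque (about 0.15 rad at the 0.53 N·m step) and above the 0.12 needed. Now I'll back away, compare the bystanders and hand in.

Run:
```python
from h import *
s=robot.get_state()
robot.move_straight(np.array(s['position'])+[.03,-.02,.12],speed=.2)
robot.goto_joints([1.06,.053,1.613,0,1.476,-.119])
t=robot.read_camera('top')['image'].astype(int);t0=np.load('top0.npz')['image'].astype(int)
for n,(y,x) in dict(tube=(245,261),cap=(309,377),sp=(265,388),nut=(285,319)).items():
    print(n,np.abs(t-t0)[y-20:y+20,x-35:x+35].max(2).mean().round(2))
st('end');robot.finish_job()
```

```text
tube 1.82
cap 1.49
sp 1.53
nut 2.46
end 22.29 [0.2393 0.5772 0.2496] 67.46 F [-0.5 -0.6 -0.3] M [-0.037 -0.055 -0.02 ] 0.085 q6 -0.119
the job is handed in; nothing more can be done
```

The nut is run down onto the washer and tightened against the collar. I released it and handed the job in at about 22 s of the 58 s allowed. I turned it clockwise about 133° in one grasp.

**What the last checks showed**
- **Contact:** torque began to rise after about 120° of turn, which is about 0.5 mm of travel. The nut sits about 0.45 mm lower and the collar's height has not changed. No gap shows between nut and washer.
- **Tightness:** while turning, torque rose by 0.05 N·m per 2°, matching the stated 1.5 N·m/rad. The last reading before release was about 0.62–0.65 N·m. That is above the 0.55 aimed for but below the 0.8 at which the collar turns.
- **Washer drag:** after release, its yellow mark stands 0.144–0.161 rad clockwise of the collar's red mark. This assumes the red mark lies along the collar's x axis.
- **Collar and bystanders:** the red mark shows no shift in the top or scene views. The tube, cap and spanner show no change in the top view. The arm is clear, with only noise-level wrist force.

**What disagreed**
- **Nut angle:** the nut's flats looked about the same after release as at the start (turned about 120° net, not 133°). I did not explain this, and relied on the washer mark instead.
- **Final torque:** the last reading would imply about 0.21 rad of drag, more than the marks show.
- **Red mark radius:** I measured it at 18–23 mm out, not the 28 mm given.

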